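Trap a heel block in the marking-out jig

ROBOT

A 6-joint arm with a two-finger parallel gripper is mounted at the origin on the work surface. World frame = base frame: x ahead of the robot, y to its left, z up, the work surface at z = 0. Lengths are in m, angles in degrees, forces in N, time in s.
With the tool pointing down it reaches from about 0.4 to 0.825 m from the base axis. Payload 7 kg.
Tool frame: the origin (TCP) lies between the finger pads; the fingertips stand 19 mm ahead of it and the grasp point (between the pads) is the TCP (r.finger_overhang is the distance from the TCP to the fingertips, in m); z points along the fingers, y is the direction in which the jaws open and shut (so a half turn about z gives the same grasp; the last joint's range is limited). The gripper opens to 88 mm and grips with 3 to 60 N. Pads are 19 mm wide; open, the fingers measure 130 mm over their backs; the gripper's body (78 mm by 193 mm) begins 47 mm behind the grasp point.
Start: joints at [87.668, 20.546, 0.682, 0, -70.136, -16.507], TCP at [0.218, 0.639, 0.246] pointing down, gripper open.
Joint ranges: [-176.03, 176.03], [-82.01, 121.73], [-58.28, 71.71], [-173.87, 95.51], [-174.79, -0.11], [-173.66, 173.66]. Speed limits (degrees/s): [136.94, 136.94, 172.46, 180, 180, 180].

INTERFACE

Orientations are given as [roll, pitch, yaw] about the fixed x, y, z axes, in that order (R = Rz(yaw) Ry(pitch) Rx(roll)).
In Python, from plant import r, optics gives the robot as it stands. The module is installed in compiled form; this text tells all that it offers.
- The arm moves only by the tool step_arm, never from a script. Its argument "increments" is a list of rows, each an object of numbers: "tx", "ty", "tz": the shift along the world's x, y, z in mm; "ax", "ay", "az": the turn, a rotation vector about the world's x, y, z in degrees; "claw": the gripper command: -1 is shut, 1 is fully open, values between are in proportion. In form: [{"tx": .., "ty": .., "tz": .., "ax": .., "ay": .., "az": .., "claw": ..}, ...]. A call has 1 to 12 rows; each row shifts and turns the commanded pose from where the row before left it; what a row does not reach is not made up. A row lasts 1/10 s, in which the tool goes at most 50 mm and 8.59 degrees, less where a joint would pass 70% of its speed; a pose out of reach is approached as far as the arm can. A call with a gripper value outside its range is refused whole. The fingers move at their own pace and stop on an object; "newtons" is the grip in N (left out, the last holds). Time passes only in rows, so rows that do not move let the fingers close. It gives the time, the measured TCP pose, the force and the opening at its end, in the units of the state.
- r.get_state(): the state, without advancing time (a new reading comes with each control period).
- optics.capture(name): name is "side" or "top"; returns a dict with "image" (420x560x3 uint8, blue, green, red), "depth" (420x560 float32, m along the optical axis (not along the pixel's ray), 0 where there is no reading), "fx", "fy", "cx", "cy" (pixels), "distortion" ([k1, k2, p1, p2, k3] as OpenCV has them; the pictures are not rectified), "R" (3x3) and "t" (3): a world point X has camera coordinates R X + t. Camera axes: x right, y down, z forward; pixel columns grow to the right and rows downward; lengths in m; the calibration is good to about 2 mm. A picture is of the moment at which its call begins.
- r.close_job(): hands the job in, once; it reports no verdict.
The state is a dict: "time_s": time; "joints": joint angles; "qd": joint speeds; "joint_torque": joint torques, N m; "tcp_pos": TCP position; "eef_rot": TCP orientation; "contact_force": force on the tool from outside, world axes, zero at the start; "moment": the same for the moment, N m; "gripper_width": finger opening in m.
Only numpy, scipy, OpenCV 4.12 (cv2) and the standard library are available. Lean on these libraries where they do the work, as an engineer would, in place of code of your own. Each camera call takes 0.05 s, during which the arm holds its last target. There are 200 camera calls.

TASK

Ready the wooden heel block for marking out: with the outside of the fingers push it over the bench, flat front first, until the front lies flush against the long steel fence, and push the jig's sliding jaw along the fence so that the block ends trapped snugly between the jaw and the fixed end stop, still flush with the fence. Only push: never pinch or lift the block or the jaw, and push gently. Leave everything else on the bench where it is.

Things in the scene. Friction and masses are not known exactly. Their poses are not given: they have to be found in the camera images.
- jig: Steel marking-out jig bolted to the bench; place and turn (up to 0.3 rad) vary. Its fence is a straight bar 300 mm long, 35 mm tall, x 0 to 14 mm, with a guide rod behind it. Origin: on the bench in the fence's working face, mid-length. +x points through the fence, away from the robot; +y along the fence to the left. No base plate: bare bench in front of the fence.
- stop_face (a point): Centre of the working face of the fixed end stop, facing jig +y: at jig x = -37, y = -100, z = 17 mm. The stop is a bar at the right end of the fence, standing out from it towards the robot: x -75 to 0 mm, y -116 to -100 mm, 35 mm tall.
- jaw (a joint): How far (m, 0 to 0.14) the sliding jaw has been pushed along the fence (jig -y) towards the end stop. Inner face at jig y = 0.100 - joint, outer face at 0.114 - joint. About 3 N of friction; stays where left. Starts at 0 to 0.025; reads 0.132 with the block trapped against the stop.
- jaw_push (a point): Point on the jaw's outer face, 40 mm in front of the fence face, 20 mm above the bench: push here along jig -y. The jaw is a dark upright steel plate, 14 mm thick, square to the fence, x -71 to -3 mm, z 3 to 39 mm in the jig's frame, on a saddle over the fence (top 47 mm above the bench, reaching 45 mm behind the fence face).
- heel: Loose shoe heel of stacked brown wooden lifts, 62 mm deep (x), 68 mm wide (y), 40 mm tall, 0.11 to 0.22 kg, between robot and jig. Origin: centre of underside. +x points to its flat front, 31 mm ahead, which starts facing the fence within 0.4 rad. Its back, at x = -31 mm, is flat over 44 mm; both rear corners are bevelled at 45 degrees by 12 mm.
- heel_front (a point): Centre of the heel block's flat front face, 20 mm above its underside.
- offcut: Bystander: plain rectangular wooden offcut without bevels, 55 x 45 x 30 mm, near the heel block on its left. Origin: centre of underside.
- spool: Bystander: wooden thread spool standing up, 44 mm wide, 50 mm tall, near the heel block on its right. Origin: centre of underside.
- hammer: Bystander: hammer 270 mm long lying on the right of the bench, along its x.
- tin: Bystander: open metal tin, 76 mm wide, 85 mm tall, right of the jig. Origin: centre of underside.
- jar: Bystander: brown glass jar with black lid, 70 mm wide, 95 mm tall, left of the jig. Origin: centre of underside.
- awl: Bystander: awl, 160 mm long, lying behind the jig along its x.
- last: Bystander: wooden shoe last, 255 mm long, 85 mm wide, 72 mm tall, lying on the left of the bench along its x.
There are look-alikes about, which are no part of the job. Leave any pink or purple look-alike of the heel alone.

How it is judged:
By the outcome, as a careful person would: the job done as asked, in the order asked, and still so for the second after the job is handed in, with the robot touching nothing.
It also fails if it takes over 45 s, if anything falls off the work surface, if the arm or the gripper's body presses on something with over 40 N, if the wrist force passes 120 N, or if a joint passes its speed limit or range.

## Working session

There is one attempt and no reset: what is moved stays moved. The work goes in short steps, Python scripts to look and compute and a tool call to move; the robot and the scene stay as the last step left them, time stands still between calls to the robot, and variables do not carry over. Pictures are saved under pics/ and viewed, about 8 in all and at most 12, crops included, and the job is handed in when it is done.

Besides the shell and the picture viewer there is one more tool, called after "Call:" as name([rows], argument=value, ...), one row to a line, values as JSON. step_arm: Moves the arm, as the interface text tells. Its arguments: {"type":"object","properties":{"increments":{"type":"array","items":{"type":"object","properties":{"tx":{"type":"number"},"ty":{"type":"number"},"tz":{"type":"number"},"ax":{"type":"number"},"ay":{"type":"number"},"az":{"type":"number"},"claw":{"type":"number"}}}},"newtons":{"type":"number"}},"required":["increments"]}

```bash
mkdir -p pics
cat > h.py <<'E'
import numpy as np, cv2
from plant import r, optics
def cap(name, png=None):
    c=optics.capture(name)
    if png: cv2.imwrite('pics/'+png,c['image'])
    return c
def cloud(c):
    "world xyz per pixel (HxWx3), nan where no depth"
    K=np.array([[c['fx'],0,c['cx']],[0,c['fy'],c['cy']],[0,0,1.]])
    h,w=c['depth'].shape
    uv=np.stack(np.meshgrid(np.arange(w),np.arange(h)),-1).reshape(-1,1,2).astype(float)
    n=cv2.undistortPoints(uv,K,np.array(c['distortion'],float)).reshape(h,w,2)
    d=np.where(c['depth']>0,c['depth'],np.nan).astype(float)
    P=np.dstack([n*d[...,None],d])
    return (P-np.array(c['t']))@np.array(c['R'])
E
python3 - <<'E'
from h import *
for n in('top','side'):
    c=cap(n,n+'1.png'); P=cloud(c); np.savez(n+'1.npz',P=P,im=c['image'])
    print(n,-np.array(c['R']).T@np.array(c['t']),c['fx'],np.nanpercentile(P[...,2],[1,5,50,95]))
print(r.get_state())
E
```

```text
top [0.38803391 0.02778476 1.05980259] 390.5131195457734 [-7.57638311e-01 -7.52677446e-01 -5.64563402e-04  8.52728288e-02]
side [-0.08487191 -0.67498173  0.5885511 ] 408.3367715787311 [-0.42900542 -0.24863135  0.0009766   0.39127673]
{'time_s': 0.1, 'joints': array([ 8.76686524e+01,  2.05880677e+01,  6.38059275e-01, -1.83014733e-02,
       -7.01359827e+01, -1.65071605e+01]), 'qd': array([-0.10025405,  0.03411417,  0.16235959, -0.01109554,  0.02195491,
        0.01140595]), 'joint_torque': array([-1.51593900e-03, -5.84161305e+01,  2.93755174e+01,  7.01574057e+00,
        1.02307118e-02, -5.73067268e-05]), 'tcp_pos': array([0.2178431 , 0.6384375 , 0.24469894]), 'eef_rot': array([ 1.79912664e+02, -7.93918903e-03, -1.88447335e+01]), 'contact_force': array([-0.05231022, -0.32483545, -0.09026206]), 'moment': array([-0.00292402,  0.05534025,  0.05731584]), 'gripper_width': 0.08782721603805603}
```

View pics/top1.png

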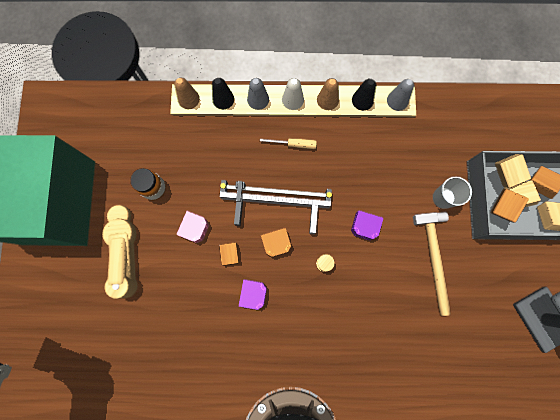

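View pics/side1.png

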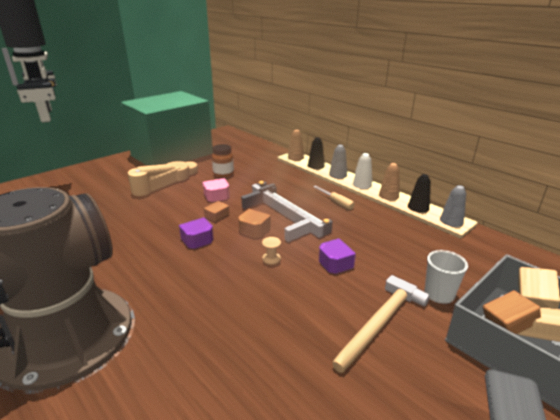

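The top view (up = +x, left = +y) shows the heel at about (276,243), with the offcut at (229,254) and the spool at (325,263). The fence runs from (222,195) to (330,205), the jaw is at (239,203) and the stop at (313,220). The purple and pink blocks are look-alikes. Next I measure these.

```bash
cat >> h.py <<'E'
def rect(P,im,box,zlo,zhi,mask=None):
    u0,v0,u1,v1=box; Q=P[v0:v1,u0:u1]; m=(Q[...,2]>zlo)&(Q[...,2]<zhi)
    if mask is not None: m&=mask[v0:v1,u0:u1]
    m=m.astype(np.uint8); n,l,s,_=cv2.connectedComponentsWithStats(m)
    k=1+np.argmax(s[1:,4]); q=Q[l==k]
    (c,sz,a)=cv2.minAreaRect((q[:,:2]*1000).astype(np.float32))
    return dict(n=len(q),z=np.round(np.median(q[:,2])*1000,1),c=np.round(c,1),size=np.round(sz,1),ang=round(a,1),corners=cv2.boxPoints((c,sz,a)).round(0).tolist()),q
E
python3 - <<'E'
from h import *
d=np.load('top1.npz');P=d['P'];im=d['im']
for n,b,lo,hi in [('heel',(255,222,300,265),.033,.046),('offcut',(215,240,243,270),.024,.036),('spool',(312,250,340,278),.04,.06),('fence',(215,175,336,212),.028,.041),('stop',(305,203,325,240),.028,.041),('jaw',(228,178,250,228),.036,.055),('purple',(230,275,275,315),.02,.06)]:
    print(n,rect(P,im,b,lo,hi)[0])
# fence/stop map: print heights
np.set_printoptions(linewidth=250)
print((P[180:226:2,216:336:3,2]*1000).round(0).astype(int))
E
```

```text
heel {'n': 594, 'z': np.float64(39.5), 'c': array([489.5,  42.7]), 'size': array([62.5, 67.9]), 'ang': 17.4, 'corners': [[450.0, 66.0], [470.0, 1.0], [529.0, 20.0], [509.0, 84.0]]}
offcut {'n': 357, 'z': np.float64(29.5), 'c': array([460.4, 168.2]), 'size': array([54.9, 45.3]), 'ang': 8.5, 'corners': [[430.0, 186.0], [437.0, 142.0], [491.0, 150.0], [484.0, 195.0]]}
spool {'n': 224, 'z': np.float64(49.2), 'c': array([437.2, -86.3]), 'size': array([40.9, 41.1]), 'ang': 0.1, 'corners': [[417.0, -66.0], [417.0, -107.0], [458.0, -107.0], [458.0, -66.0]]}
fence {'n': 588, 'z': np.float64(34.3), 'c': array([599.2,  15.9]), 'size': array([ 58.6, 243. ]), 'ang': 4.0, 'corners': [[562.0, 135.0], [578.0, -107.0], [637.0, -103.0], [620.0, 139.0]]}
stop {'n': 220, 'z': np.float64(34.3), 'c': array([558. , -59.4]), 'size': array([79.2, 51.1]), 'ang': 0.7, 'corners': [[518.0, -34.0], [519.0, -85.0], [598.0, -84.0], [597.0, -33.0]]}
jaw {'n': 247, 'z': np.float64(41.1), 'c': array([595.6, 148. ]), 'size': array([ 23.5, 116.3]), 'ang': 83.8, 'corners': [[537.0, 143.0], [652.0, 130.0], [655.0, 153.0],
[... 19091 characters left out ...]
 3                    0
                    -2                   -1                    3                   -1                   -4                   -1                   -4                   -6                    1                    2                    1
                     3                   -5                   -2                    2                    1                    1                    0                   -1                   -1                   -2                   34
                    36                    2                    1                    1                   -4                    0                   -2]]<stdin>:7: RuntimeWarning: invalid value encountered in cast
```

Run:
```python
from h import *
im=cv2.imread('pics/top1.png')[165:285,205:345]
cv2.imwrite('pics/top1z.png',cv2.resize(im,None,fx=5.5,fy=5,interpolation=cv2.INTER_CUBIC))
```

```text
(no output)
```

View pics/top1z.png

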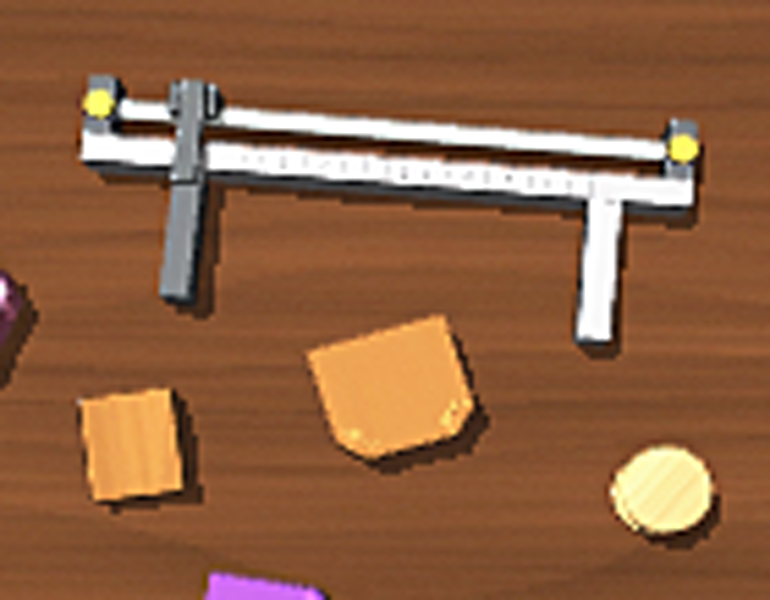

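```bash
cat >> h.py <<'E'
from scipy.optimize import minimize
def fit(q,inside,p0):
    "maximise points inside shape; q in mm"
    f=lambda p:-inside(q,p)
    return minimize(f,p0,method='Nelder-Mead',options=dict(xatol=.02,fatol=.001,maxiter=4000,initial_simplex=np.array([p0]+[np.array(p0)+d for d in np.diag([4,4,.04])])))
def loc(q,p):
    c,s=np.cos(p[2]),np.sin(p[2]); d=q[:,:2]-p[:2]
    return d@np.array([[c,-s],[s,c]])
sg=lambda x:1/(1+np.exp(-x/1.0))
def jigin(q,p):
    l=loc(q,p);x,y=l.T
    f=sg(x)*sg(14-x)*sg(150-y)*sg(y+150); s=sg(x+75)*sg(-x)*sg(y+116)*sg(-100-y)
    return np.sum(2*np.maximum(f,s)-1)
E
python3 - <<'E'
from h import *
d=np.load('top1.npz');P=d['P']*1000
Q=P[165:240,210:340].reshape(-1,3); top=Q[(Q[:,2]>31)&(Q[:,2]<39.5)&(Q[:,0]<640)]
# drop jaw area, rod posts
best=None
for a in(-.12,-.08,-.04):
    for y in (5,15,25):
        m=fit(top,jigin,[580,y,a])
        if best is None or m.fun<best.fun: best=m
p=best.x; print('jig',p.round(2),np.degrees(p[2]),best.fun,len(top))
l=loc(top,p)
m=(l[:,1]>-90)&(l[:,1]<60)&(l[:,0]<25);print('fence x pct',np.percentile(l[m,0],[1,5,50,95,99]).round(1))
m=(l[:,0]<-6)&(l[:,0]>-90)&(l[:,1]<-60);print('stop y',np.percentile(l[m,1],[2,50,98]).round(1),'x',np.percentile(l[m,0],[1,99]).round(1))
m=(l[:,0]>0)&(l[:,0]<14);print('fence y',np.percentile(l[m,1],[.5,99.5]).round(1))
L=loc(Q,p)
j=(Q[:,2]>35.5)&(Q[:,2]<43)&(L[:,0]<-5)&(L[:,0]>-80)&(L[:,1]>20);print('jaw y',np.percentile(L[j,1],[2,50,98]).round(1),'x',np.percentile(L[j,0],[2,98]).round(1))
np.save('jig.npy',p)
for n,c in [('heel',(489.5,42.7)),('offcut',(460.4,168.2)),('spool',(437.2,-86.3))]: print(n,loc(np.array([c]),p).round(1))
E
```

```text
jig [ 6.0098e+02  4.8750e+01 -8.0000e-02] -4.569645513224593 -267.98637335279665 965
fence x pct [-102.4  -98.3    4.    13.1   13.8]
stop y [-115.8 -107.6 -100.3] x [-74.2  -6.9]
fence y [-148.4  147.5]
jaw y [ 88.4  95.4 101.9] x [-70.5  -9.5]
heel [[-110.6  -14.9]]
offcut [[-149.7  107.9]]
spool [[-152.5 -147.7]]
```

Call:
step_arm([
  {"tx": 15, "ty": -44, "az": 2.6, "claw": -1},
  {"tx": 15, "ty": -44, "az": 2.6, "claw": -1},
  {"tx": 15, "ty": -44, "az": 2.6, "claw": -1},
  {"tx": 15, "ty": -44, "az": 2.6, "claw": -1},
  {"tx": 15, "ty": -44, "az": 2.6, "claw": -1},
  {"tx": 15, "ty": -44, "az": 2.6, "claw": -1},
  {"tx": 15, "ty": -44, "az": 2.6, "claw": -1},
  {"tx": 15, "ty": -44, "az": 2.6, "claw": -1},
  {"tx": 15, "ty": -44, "az": 2.6, "claw": -1},
  {"tx": 15, "ty": -44, "az": 2.6, "claw": -1},
  {"tx": 15, "ty": -44, "az": 2.6, "claw": -1},
  {"tx": 15, "ty": -44, "az": 2.6, "claw": -1},
], newtons=10)

```text
$.increments[0]: bad value
```

Run:
```python
from h import *
d=np.load('top1.npz');P=d['P']*1000
# refine jig: angle from fence rows, then y from stop
p=np.load('jig.npy')
Q=P[165:240,210:340].reshape(-1,3)
for _ in range(4):
    l=loc(Q,p); m=(Q[:,2]>31)&(Q[:,2]<39)&(abs(l[:,0]-7)<10)&(l[:,1]>-95)&(l[:,1]<70)
    k,b=np.polyfit(l[m,1],l[m,0]-7,1); p[2]-=np.arctan(k); p[:2]+=b*np.array([np.cos(p[2]),np.sin(p[2])])
l=loc(Q,p); m=(Q[:,2]>31)&(Q[:,2]<39)&(l[:,0]<-6)&(l[:,0]>-73)&(l[:,1]<-80)&(l[:,1]>-130)
dy=np.mean(np.percentile(l[m,1],[2,98]))+108; p[:2]+=dy*np.array([-np.sin(p[2]),np.cos(p[2])])
print(p,np.degrees(p[2]),dy); np.save('jig.npy',p)
l=loc(Q,p);m=(Q[:,2]>31)&(Q[:,2]<39)&(l[:,0]>1)&(l[:,0]<13);print(np.percentile(l[m,1],[.5,99.5]))
m=(Q[:,2]>31)&(Q[:,2]<39)&(l[:,1]>-90)&(l[:,1]<60)&(abs(l[:,0]-7)<15);print(np.percentile(l[m,0],[3,50,97]))
print('jar',rect(P/1000,None,(128,165,168,205),.085,.105)[0])
print('pink',rect(P/1000,None,(172,205,212,248),.03,.05)[0])
s=r.get_state();print(s['tcp_pos'],s['eef_rot'],s['contact_force'],s['gripper_width'])
```

```text
[ 6.00915414e+02  4.87213899e+01 -7.93664122e-02] -4.547360454926226 -0.038052601435850875
[-148.40942454  147.24020095]
[ 0.56646633  7.08056218 13.68062532]
jar {'n': 458, 'z': np.float64(94.7), 'c': array([642.4, 387.2]), 'size': array([59.8, 59.3]), 'ang': 46.3, 'corners': [[600.0, 386.0], [643.0, 345.0], [684.0, 388.0], [642.0, 429.0]]}
pink {'n': 598, 'z': np.float64(39.8), 'c': array([529.5, 265.9]), 'size': array([62.7, 68.7]), 'ang': 69.5, 'corners': [[486.0, 249.0], [551.0, 225.0], [573.0, 283.0], [508.0, 307.0]]}
[0.2178431  0.6384375  0.24469894] [ 1.79912664e+02 -7.93918903e-03 -1.88447335e+01] [-0.05231022 -0.32483545 -0.09026206] 0.08782721603805603
```

Call:
step_arm([
  {"tx": 15, "ty": -44, "tz": 0, "ax": 0, "ay": 0, "az": 2.6, "claw": -1},
  {"tx": 15, "ty": -44, "tz": 0, "ax": 0, "ay": 0, "az": 2.6, "claw": -1},
  {"tx": 15, "ty": -44, "tz": 0, "ax": 0, "ay": 0, "az": 2.6, "claw": -1},
  {"tx": 15, "ty": -44, "tz": 0, "ax": 0, "ay": 0, "az": 2.6, "claw": -1},
  {"tx": 15, "ty": -44, "tz": 0, "ax": 0, "ay": 0, "az": 2.6, "claw": -1},
  {"tx": 15, "ty": -44, "tz": 0, "ax": 0, "ay": 0, "az": 2.6, "claw": -1},
  {"tx": 15, "ty": -44, "tz": 0, "ax": 0, "ay": 0, "az": 2.6, "claw": -1},
  {"tx": 15, "ty": -44, "tz": 0, "ax": 0, "ay": 0, "az": 2.6, "claw": -1},
  {"tx": 15, "ty": -44, "tz": 0, "ax": 0, "ay": 0, "az": 2.6, "claw": -1},
  {"tx": 15, "ty": -44, "tz": 0, "ax": 0, "ay": 0, "az": 2.6, "claw": -1},
  {"tx": 15, "ty": -44, "tz": 0, "ax": 0, "ay": 0, "az": 2.6, "claw": -1},
  {"tx": 15, "ty": -44, "tz": 0, "ax": 0, "ay": 0, "az": 2.6, "claw": -1},
], newtons=10)

```text
time_s: 1.3
tcp_pos: [0.3979, 0.109, 0.2457]
eef_rot: [-180.0, -0.0, 12.5]
contact_force: [0.7, 1.4, 0.0]
gripper_width: 0.0011
```

Call:
step_arm([
  {"tx": 19, "ty": -41, "tz": 0, "ax": 0, "ay": 0, "az": 2.5, "claw": -1},
  {"tx": 18, "ty": -40, "tz": 0, "ax": 0, "ay": 0, "az": 2.4, "claw": -1},
  {"tx": 0, "ty": 0, "tz": -40, "ax": 0, "ay": 0, "az": 0, "claw": -1},
  {"tx": 0, "ty": 0, "tz": -40, "ax": 0, "ay": 0, "az": 0, "claw": -1},
  {"tx": 0, "ty": 0, "tz": -40, "ax": 0, "ay": 0, "az": 0, "claw": -1},
  {"tx": 0, "ty": 0, "tz": -40, "ax": 0, "ay": 0, "az": 0, "claw": -1},
  {"tx": 0, "ty": 0, "tz": -30, "ax": 0, "ay": 0, "az": 0, "claw": -1},
  {"tx": 0, "ty": 0, "tz": -15, "ax": 0, "ay": 0, "az": 0, "claw": -1},
  {"tx": 0, "ty": 0, "tz": -10, "ax": 0, "ay": 0, "az": 0, "claw": -1},
  {"tx": 0, "ty": 0, "tz": 0, "ax": 0, "ay": 0, "az": 0, "claw": -1},
])

```text
time_s: 2.3
tcp_pos: [0.4343, 0.0294, 0.0296]
eef_rot: [180.0, 0.1, 17.3]
contact_force: [0.8, 0.4, -0.2]
gripper_width: 0.0007
```

Run:
```python
from h import *
a=cap('side');b=cap('top')
cv2.imwrite('pics/v4.png',np.hstack([cv2.resize(a['image'][150:270,150:350],(400,240)),cv2.resize(b['image'][170:290,190:390],(400,240))]))
print(r.get_state()['tcp_pos'])
```

```text
[0.4353194  0.03000109 0.03101769]
```

View pics/v4.png

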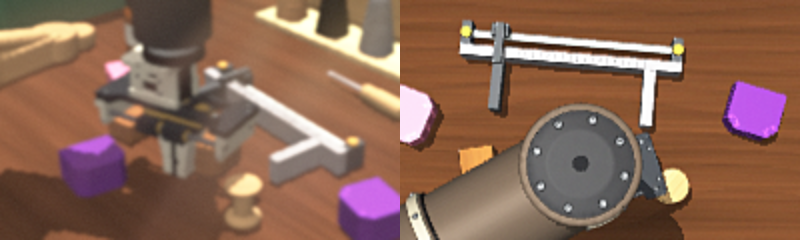

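The crop shows the closed fingers down on the robot side of the heel (side half, about (178,160)), with the gripper body clear of the spool, offcut and purple block. Next I plan a gentle arc that turns the heel 22° clockwise while pushing it.

Run:
```python
import numpy as np
th=np.radians(np.linspace(17.4,-4.55,25)); c=np.array([489.5,42.7]); u=lambda t:np.array([np.cos(t),np.sin(t)])
T=[c-40.5*u(th[0])]
for i in range(24):
    c=c+3*u((th[i]+th[i+1])/2); T.append(c-40.5*u(th[i+1]))
T=np.array(T);print(T[0],T[12],T[-1],c);print(np.diff(T,axis=0).round(2).tolist())
p=np.load('jig.npy');from h import loc;print(loc(np.array([T[-1],c]),p))
```

```text
[450.8532667   30.58884791] [484.42562236  45.5877064 ] [520.23944387  53.92071368] [560.61180753  50.70788755]
[[2.68, 1.49], [2.7, 1.45], [2.73, 1.41], [2.75, 1.36], [2.77, 1.32], [2.79, 1.27], [2.81, 1.23], [2.83, 1.18], [2.85, 1.14], [2.87, 1.09], [2.88, 1.05], [2.9, 1.0], [2.92, 0.95], [2.93, 0.91], [2.95, 0.86], [2.96, 0.81], [2.97, 0.77], [2.98, 0.72], [2.99, 0.67], [3.0, 0.62], [3.01, 0.58], [3.02, 0.53], [3.03, 0.48], [3.04, 0.43]]
[[-80.83423169  -1.21328528]
 [-40.33423173  -1.21515107]]
```

Call:
step_arm([
  {"tx": 3, "ty": -2, "tz": 0, "ax": 0, "ay": 0, "az": 0, "claw": -1},
  {"tx": 3, "ty": 0, "tz": 0, "ax": 0, "ay": 0, "az": 0, "claw": -1},
  {"tx": 3, "ty": 1, "tz": 0, "ax": 0, "ay": 0, "az": 0, "claw": -1},
  {"tx": 2, "ty": 0.6, "tz": 0, "ax": 0, "ay": 0, "az": 0, "claw": -1},
  {"tx": 0, "ty": 0, "tz": 0, "ax": 0, "ay": 0, "az": 0, "claw": -1},
])

```text
time_s: 2.9
tcp_pos: [0.4465, 0.0296, 0.0307]
eef_rot: [-180.0, -0.0, 17.3]
contact_force: [-0.4, 0.4, -0.6]
gripper_width: 0.0004
```

Call:
step_arm([
  {"tx": 2, "ty": 0.5, "tz": 0, "ax": 0, "ay": 0, "az": 0, "claw": -1},
  {"tx": 2.2, "ty": 0.5, "tz": 0, "ax": 0, "ay": 0, "az": 0, "claw": -1},
  {"tx": 2.7, "ty": 1.5, "tz": 0, "ax": 0, "ay": 0, "az": -0.9, "claw": -1},
  {"tx": 2.7, "ty": 1.4, "tz": 0, "ax": 0, "ay": 0, "az": -0.9, "claw": -1},
  {"tx": 2.7, "ty": 1.4, "tz": 0, "ax": 0, "ay": 0, "az": -0.9, "claw": -1},
  {"tx": 2.7, "ty": 1.4, "tz": 0, "ax": 0, "ay": 0, "az": -0.9, "claw": -1},
  {"tx": 2.8, "ty": 1.3, "tz": 0, "ax": 0, "ay": 0, "az": -0.9, "claw": -1},
  {"tx": 2.8, "ty": 1.3, "tz": 0, "ax": 0, "ay": 0, "az": -0.9, "claw": -1},
  {"tx": 2.8, "ty": 1.2, "tz": 0, "ax": 0, "ay": 0, "az": -0.9, "claw": -1},
  {"tx": 2.8, "ty": 1.2, "tz": 0, "ax": 0, "ay": 0, "az": -0.9, "claw": -1},
  {"tx": 2.9, "ty": 1.1, "tz": 0, "ax": 0, "ay": 0, "az": -0.9, "claw": -1},
  {"tx": 2.9, "ty": 1.1, "tz": 0, "ax": 0, "ay": 0, "az": -0.9, "claw": -1},
])

```text
time_s: 4.1
tcp_pos: [0.4782, 0.0434, 0.0306]
eef_rot: [180.0, -0.0, 8.2]
contact_force: [-0.4, 0.0, -0.9]
gripper_width: 0.0002
```

Run:
```python
from h import *
a=cap('side');b=cap('top')
cv2.imwrite('pics/v5.png',np.hstack([cv2.resize(a['image'][150:270,190:350],(480,360)),cv2.resize(b['image'][170:290,220:320],(300,360))]))
print(r.get_state()['tcp_pos'],r.get_state()['eef_rot'])
```

```text
[0.4785994  0.04356572 0.03061638] [-1.79995757e+02 -3.32953001e-02  8.22686100e+00]
```

View pics/v5.png

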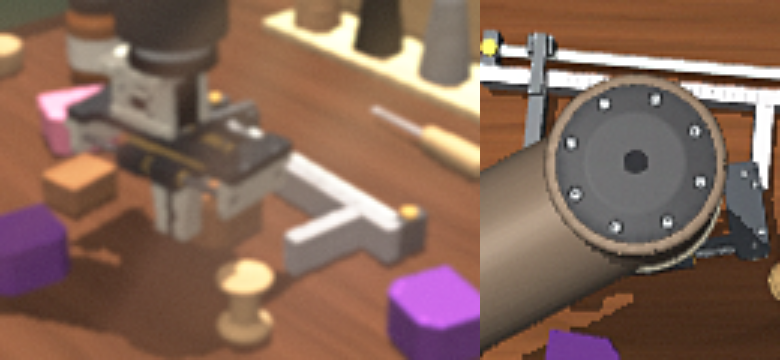

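The side crop shows the fingers in contact behind the heel, at about (180,215), and moving it cleanly between the offcut and the spool. I'll continue the arc.

Call:
step_arm([
  {"tx": 2.9, "ty": 1.0, "tz": 0, "ax": 0, "ay": 0, "az": -0.9, "claw": -1},
  {"tx": 2.9, "ty": 1.0, "tz": 0, "ax": 0, "ay": 0, "az": -0.9, "claw": -1},
  {"tx": 2.9, "ty": 1.0, "tz": 0, "ax": 0, "ay": 0, "az": -0.9, "claw": -1},
  {"tx": 2.9, "ty": 0.9, "tz": 0, "ax": 0, "ay": 0, "az": -0.9, "claw": -1},
  {"tx": 3, "ty": 0.9, "tz": 0, "ax": 0, "ay": 0, "az": -0.9, "claw": -1},
  {"tx": 3, "ty": 0.8, "tz": 0, "ax": 0, "ay": 0, "az": -0.9, "claw": -1},
  {"tx": 3, "ty": 0.8, "tz": 0, "ax": 0, "ay": 0, "az": -0.9, "claw": -1},
  {"tx": 3, "ty": 0.7, "tz": 0, "ax": 0, "ay": 0, "az": -0.9, "claw": -1},
  {"tx": 3, "ty": 0.7, "tz": 0, "ax": 0, "ay": 0, "az": -0.9, "claw": -1},
  {"tx": 3, "ty": 0.6, "tz": 0, "ax": 0, "ay": 0, "az": -0.9, "claw": -1},
  {"tx": 3, "ty": 0.6, "tz": 0, "ax": 0, "ay": 0, "az": -0.9, "claw": -1},
  {"tx": 3, "ty": 0.5, "tz": 0, "ax": 0, "ay": 0, "az": -0.9, "claw": -1},
])

```text
time_s: 5.4
tcp_pos: [0.5138, 0.0529, 0.0306]
eef_rot: [180.0, 0.0, -2.6]
contact_force: [-1.8, 0.3, 1.2]
gripper_width: 0.0005
```

Call:
step_arm([
  {"tx": 3, "ty": 0.5, "tz": 0, "ax": 0, "ay": 0, "az": -0.9, "claw": -1},
  {"tx": 3, "ty": 0.4, "tz": 0, "ax": 0, "ay": 0, "az": -0.9, "claw": -1},
  {"tx": 2, "ty": -0.16, "tz": 0, "ax": 0, "ay": 0, "az": -0.3, "claw": -1},
  {"tx": 2, "ty": -0.16, "tz": 0, "ax": 0, "ay": 0, "az": 0, "claw": -1},
  {"tx": 1, "ty": -0.1, "tz": 0, "ax": 0, "ay": 0, "az": 0, "claw": -1},
  {"tx": 0, "ty": 0, "tz": 0, "ax": 0, "ay": 0, "az": 0, "claw": -1},
])

```text
time_s: 6.0
tcp_pos: [0.5248, 0.0533, 0.0305]
eef_rot: [-180.0, -0.0, -4.6]
contact_force: [-0.3, 0.7, -0.6]
gripper_width: -0.0
```

Run:
```python
from h import *
s=r.get_state();print(s['tcp_pos'],s['eef_rot'],s['contact_force'],loc(s['tcp_pos'][None]*1000,np.load('jig.npy')))
```

```text
[0.524833   0.05329302 0.03053058] [-1.79995247e+02 -1.69564136e-02 -4.63472922e+00] [-0.32870011  0.73644548 -0.64269398] [[-76.20536729  -1.47481298]]
```

Call:
step_arm([
  {"tx": 1, "ty": -0.08, "tz": 0, "ax": 0, "ay": 0, "az": 0, "claw": -1},
  {"tx": 1, "ty": -0.08, "tz": 0, "ax": 0, "ay": 0, "az": 0, "claw": -1},
  {"tx": 1, "ty": -0.08, "tz": 0, "ax": 0, "ay": 0, "az": 0, "claw": -1},
  {"tx": 0.5, "ty": -0.04, "tz": 0, "ax": 0, "ay": 0, "az": 0, "claw": -1},
  {"tx": 0, "ty": 0, "tz": 0, "ax": 0, "ay": 0, "az": 0, "claw": -1},
])

```text
time_s: 6.5
tcp_pos: [0.5282, 0.053, 0.0306]
eef_rot: [-180.0, -0.0, -4.6]
contact_force: [-1.2, 0.2, 0.2]
gripper_width: 0.0002
```

Call:
step_arm([
  {"tx": 0.7, "ty": -0.06, "tz": 0, "ax": 0, "ay": 0, "az": 0, "claw": -1},
  {"tx": 0, "ty": 0, "tz": 0, "ax": 0, "ay": 0, "az": 0, "claw": -1},
])

```text
time_s: 6.7
tcp_pos: [0.5289, 0.053, 0.0306]
eef_rot: [-180.0, -0.0, -4.6]
contact_force: [-0.3, -0.3, 0.0]
gripper_width: 0.0004
```

Call:
step_arm([
  {"tx": 0.7, "ty": -0.06, "tz": 0, "ax": 0, "ay": 0, "az": 0, "claw": -1},
  {"tx": 0, "ty": 0, "tz": 0, "ax": 0, "ay": 0, "az": 0, "claw": -1},
])

```text
time_s: 6.9
tcp_pos: [0.529, 0.0528, 0.0305]
eef_rot: [180.0, 0.0, -4.6]
contact_force: [-4.2, 1.2, 1.1]
gripper_width: 0.0005
```

Call:
step_arm([
  {"tx": 0.5, "ty": 0, "tz": 0, "ax": 0, "ay": 0, "az": 0, "claw": -1},
  {"tx": 0, "ty": 0, "tz": 0, "ax": 0, "ay": 0, "az": 0, "claw": -1},
])

```text
time_s: 7.1
tcp_pos: [0.5291, 0.0527, 0.0305]
eef_rot: [180.0, 0.1, -4.6]
contact_force: [-4.9, 2.1, 3.9]
gripper_width: 0.0005
```

Call:
step_arm([
  {"tx": 0.5, "ty": 0, "tz": 0, "ax": 0, "ay": 0, "az": 0, "claw": -1},
  {"tx": 0, "ty": 0, "tz": 0, "ax": 0, "ay": 0, "az": 0, "claw": -1},
])

```text
time_s: 7.3
tcp_pos: [0.5291, 0.0527, 0.0304]
eef_rot: [180.0, 0.1, -4.6]
contact_force: [-8.4, 1.4, 4.5]
gripper_width: 0.0003
```

Call:
step_arm([
  {"tx": -10, "ty": 0.8, "tz": 0, "ax": 0, "ay": 0, "az": 0, "claw": -1},
  {"tx": -20, "ty": 1.6, "tz": 0, "ax": 0, "ay": 0, "az": 0, "claw": -1},
  {"tx": 0, "ty": 0, "tz": 30, "ax": 0, "ay": 0, "az": 0, "claw": -1},
  {"tx": 0, "ty": 0, "tz": 40, "ax": 0, "ay": 0, "az": 0, "claw": -1},
  {"tx": 17, "ty": 32, "tz": 0, "ax": 0, "ay": 0, "az": 0, "claw": -1},
  {"tx": 18, "ty": 32, "tz": 0, "ax": 0, "ay": 0, "az": 0, "claw": -1},
  {"tx": 18, "ty": 32, "tz": 0, "ax": 0, "ay": 0, "az": 0, "claw": -1},
  {"tx": 18, "ty": 32, "tz": 0, "ax": 0, "ay": 0, "az": 0, "claw": -1},
  {"tx": 0, "ty": 0, "tz": 0, "ax": 0, "ay": 0, "az": 0, "claw": -1},
  {"tx": 0, "ty": 0, "tz": 0, "ax": 0, "ay": 0, "az": 0, "claw": -1},
])

```text
time_s: 8.3
tcp_pos: [0.5714, 0.184, 0.1001]
eef_rot: [-180.0, -0.0, -4.6]
contact_force: [-0.2, -0.1, -0.4]
gripper_width: 0.0006
```

Run:
```python
from h import *
b=cap('top'); P=cloud(b); a=cap('side')
cv2.imwrite('pics/v6.png',np.hstack([cv2.resize(a['image'][150:270,190:350],(480,360)),cv2.resize(b['image'][170:290,220:320],(300,360))]))
s=r.get_state();p=np.load('jig.npy');print(s['tcp_pos'],s['eef_rot'],loc(s['tcp_pos'][None]*1000,p))
Q=P.reshape(-1,3)*1000;L=loc(Q,p)
m=(Q[:,2]>35)&(Q[:,2]<45)&(L[:,0]>-80)&(L[:,0]<-1)&(L[:,1]<60)&(L[:,1]>-60);q=Q[m]
print(m.sum(),cv2.minAreaRect(q[:,:2].astype(np.float32)),cv2.minAreaRect(L[m].astype(np.float32)))
```

```text
[0.5708789  0.18280904 0.10035012] [ 1.79988195e+02  1.78812564e-02 -4.64681512e+00] [[-40.57285168 131.2841741 ]]
556 ((569.2407836914062, 49.0506591796875), (67.7691879272461, 60.629432678222656), 86.00457000732422) ((-31.60102653503418, -2.183025360107422), (60.6294059753418, 67.7691879272461), 0.5518861413002014)
```

View pics/v6.png

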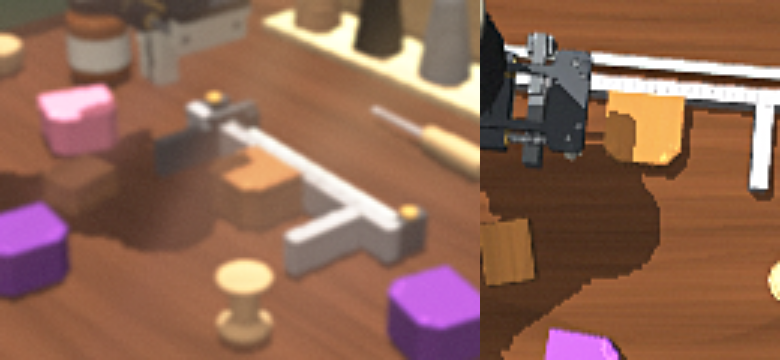

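The heel is flush: it reads jig (-31.6, -2.2) at about 0.5°, against an ideal x of -31. The fingers hover outside the jaw (side crop about (160,60)), over bare bench beside the pink block. I'll descend and push the jaw.

Call:
step_arm([
  {"tx": 0, "ty": 0, "tz": -25, "ax": 0, "ay": 0, "az": 0, "claw": -1},
  {"tx": 0, "ty": 0, "tz": -25, "ax": 0, "ay": 0, "az": 0, "claw": -1},
  {"tx": 0, "ty": 0, "tz": -18, "ax": 0, "ay": 0, "az": 0, "claw": -1},
  {"tx": 0, "ty": 0, "tz": 0, "ax": 0, "ay": 0, "az": 0, "claw": -1},
  {"tx": -0.2, "ty": -2, "tz": 0, "ax": 0, "ay": 0, "az": 0, "claw": -1},
  {"tx": -0.2, "ty": -2, "tz": 0, "ax": 0, "ay": 0, "az": 0, "claw": -1},
  {"tx": -0.2, "ty": -2, "tz": 0, "ax": 0, "ay": 0, "az": 0, "claw": -1},
  {"tx": -0.2, "ty": -2, "tz": 0, "ax": 0, "ay": 0, "az": 0, "claw": -1},
  {"tx": -0.2, "ty": -2, "tz": 0, "ax": 0, "ay": 0, "az": 0, "claw": -1},
  {"tx": -0.2, "ty": -2, "tz": 0, "ax": 0, "ay": 0, "az": 0, "claw": -1},
  {"tx": -0.2, "ty": -2, "tz": 0, "ax": 0, "ay": 0, "az": 0, "claw": -1},
])

```text
time_s: 9.5
tcp_pos: [0.5702, 0.1695, 0.0327]
eef_rot: [-180.0, -0.0, -4.6]
contact_force: [-1.0, 3.8, 1.1]
gripper_width: 0.0003
```

Call:
step_arm([
  {"tx": -0.3, "ty": -4, "tz": 0, "ax": 0, "ay": 0, "az": 0, "claw": -1},
  {"tx": -0.3, "ty": -4, "tz": 0, "ax": 0, "ay": 0, "az": 0, "claw": -1},
  {"tx": -0.3, "ty": -4, "tz": 0, "ax": 0, "ay": 0, "az": 0, "claw": -1},
  {"tx": -0.3, "ty": -4, "tz": 0, "ax": 0, "ay": 0, "az": 0, "claw": -1},
  {"tx": -0.3, "ty": -4, "tz": 0, "ax": 0, "ay": 0, "az": 0, "claw": -1},
  {"tx": -0.3, "ty": -4, "tz": 0, "ax": 0, "ay": 0, "az": 0, "claw": -1},
  {"tx": -0.3, "ty": -4, "tz": 0, "ax": 0, "ay": 0, "az": 0, "claw": -1},
  {"tx": -0.3, "ty": -4, "tz": 0, "ax": 0, "ay": 0, "az": 0, "claw": -1},
  {"tx": -0.3, "ty": -4, "tz": 0, "ax": 0, "ay": 0, "az": 0, "claw": -1},
  {"tx": -0.3, "ty": -4, "tz": 0, "ax": 0, "ay": 0, "az": 0, "claw": -1},
  {"tx": -0.3, "ty": -3, "tz": 0, "ax": 0, "ay": 0, "az": 0, "claw": -1},
  {"tx": -0.2, "ty": -2, "tz": 0, "ax": 0, "ay": 0, "az": 0, "claw": -1},
])

```text
time_s: 10.7
tcp_pos: [0.5667, 0.124, 0.0326]
eef_rot: [-180.0, -0.0, -4.6]
contact_force: [0.0, 3.5, 2.2]
gripper_width: 0.0006
```

Call:
step_arm([
  {"tx": -0.2, "ty": -2, "tz": 0, "ax": 0, "ay": 0, "az": 0, "claw": -1},
  {"tx": -0.2, "ty": -2, "tz": 0, "ax": 0, "ay": 0, "az": 0, "claw": -1},
  {"tx": -0.2, "ty": -2, "tz": 0, "ax": 0, "ay": 0, "az": 0, "claw": -1},
  {"tx": -0.2, "ty": -2, "tz": 0, "ax": 0, "ay": 0, "az": 0, "claw": -1},
  {"tx": -0.2, "ty": -2.5, "tz": 0, "ax": 0, "ay": 0, "az": 0, "claw": -1},
  {"tx": -0.2, "ty": -2.5, "tz": 0, "ax": 0, "ay": 0, "az": 0, "claw": -1},
  {"tx": -0.2, "ty": -2.5, "tz": 0, "ax": 0, "ay": 0, "az": 0, "claw": -1},
  {"tx": -0.2, "ty": -2.5, "tz": 0, "ax": 0, "ay": 0, "az": 0, "claw": -1},
  {"tx": -0.2, "ty": -2.5, "tz": 0, "ax": 0, "ay": 0, "az": 0, "claw": -1},
  {"tx": -0.2, "ty": -2.5, "tz": 0, "ax": 0, "ay": 0, "az": 0, "claw": -1},
])

```text
time_s: 11.7
tcp_pos: [0.5648, 0.1012, 0.0326]
eef_rot: [-180.0, -0.0, -4.6]
contact_force: [2.6, 4.5, 1.1]
gripper_width: 0.0005
```

Run:
```python
from h import *
a=cap('side');b=cap('top')
cv2.imwrite('pics/v7.png',np.hstack([cv2.resize(a['image'][150:270,190:350],(480,360)),cv2.resize(b['image'][170:290,220:320],(300,360))]))
s=r.get_state();print(s['time_s'],s['eef_rot'],s['contact_force'],loc(s['tcp_pos'][None]*1000,np.load('jig.npy')))
```

```text
11.8 [ 1.79991082e+02 -4.62089596e-03 -4.64919709e+00] [2.05221168 2.17724075 1.16954272] [[-40.31382919  49.11247117]]
```

View pics/v7.png

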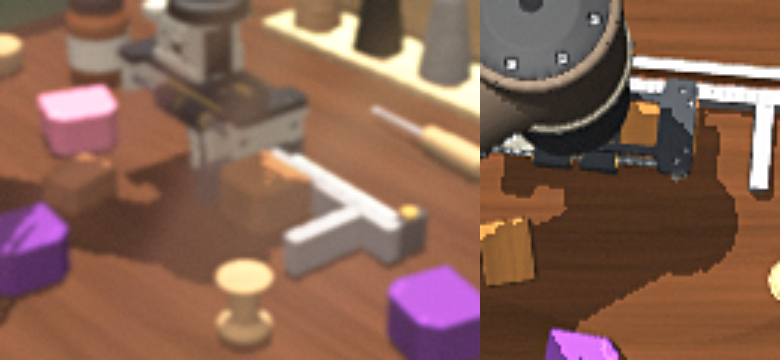

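The side crop shows the jaw against the heel's left side and the heel still along the fence. About 45 mm of travel remains.

Call:
step_arm([
  {"tx": -0.2, "ty": -3, "tz": 0, "ax": 0, "ay": 0, "az": 0, "claw": -1},
  {"tx": -0.2, "ty": -3, "tz": 0, "ax": 0, "ay": 0, "az": 0, "claw": -1},
  {"tx": -0.3, "ty": -3, "tz": 0, "ax": 0, "ay": 0, "az": 0, "claw": -1},
  {"tx": -0.2, "ty": -3, "tz": 0, "ax": 0, "ay": 0, "az": 0, "claw": -1},
  {"tx": -0.2, "ty": -3, "tz": 0, "ax": 0, "ay": 0, "az": 0, "claw": -1},
  {"tx": -0.3, "ty": -3, "tz": 0, "ax": 0, "ay": 0, "az": 0, "claw": -1},
  {"tx": -0.2, "ty": -3, "tz": 0, "ax": 0, "ay": 0, "az": 0, "claw": -1},
  {"tx": -0.2, "ty": -3, "tz": 0, "ax": 0, "ay": 0, "az": 0, "claw": -1},
  {"tx": -0.3, "ty": -3, "tz": 0, "ax": 0, "ay": 0, "az": 0, "claw": -1},
  {"tx": -0.2, "ty": -3, "tz": 0, "ax": 0, "ay": 0, "az": 0, "claw": -1},
  {"tx": -0.2, "ty": -3, "tz": 0, "ax": 0, "ay": 0, "az": 0, "claw": -1},
  {"tx": -0.2, "ty": -2, "tz": 0, "ax": 0, "ay": 0, "az": 0, "claw": -1},
])

```text
time_s: 13.0
tcp_pos: [0.5619, 0.066, 0.0326]
eef_rot: [-180.0, -0.0, -4.6]
contact_force: [1.8, 4.3, 1.4]
gripper_width: 0.0004
```

Call:
step_arm([
  {"tx": -0.2, "ty": -2, "tz": 0, "ax": 0, "ay": 0, "az": 0, "claw": -1},
  {"tx": -0.2, "ty": -2, "tz": 0, "ax": 0, "ay": 0, "az": 0, "claw": -1},
  {"tx": -0.1, "ty": -1.5, "tz": 0, "ax": 0, "ay": 0, "az": 0, "claw": -1},
  {"tx": -0.1, "ty": -1, "tz": 0, "ax": 0, "ay": 0, "az": 0, "claw": -1},
  {"tx": 0, "ty": 0, "tz": 0, "ax": 0, "ay": 0, "az": 0, "claw": -1},
])

```text
time_s: 13.5
tcp_pos: [0.5613, 0.0596, 0.0326]
eef_rot: [180.0, -0.0, -4.6]
contact_force: [3.8, 3.6, 1.3]
gripper_width: 0.0004
```

Run:
```python
from h import *
s=r.get_state();print(s['time_s'],s['eef_rot'],s['contact_force'],loc(s['tcp_pos'][None]*1000,np.load('jig.npy')))
```

```text
13.5 [ 1.79992593e+02 -1.05967923e-03 -4.63886499e+00] [3.83281959 3.56462496 1.30269255] [[-40.35802516   7.73393265]]
```

Call:
step_arm([
  {"tx": -0.1, "ty": -1, "tz": 0, "ax": 0, "ay": 0, "az": 0, "claw": -1},
  {"tx": -0.1, "ty": -1, "tz": 0, "ax": 0, "ay": 0, "az": 0, "claw": -1},
  {"tx": -0.1, "ty": -1, "tz": 0, "ax": 0, "ay": 0, "az": 0, "claw": -1},
  {"tx": 0, "ty": 0, "tz": 0, "ax": 0, "ay": 0, "az": 0, "claw": -1},
])

```text
time_s: 13.9
tcp_pos: [0.561, 0.0567, 0.0326]
eef_rot: [180.0, -0.0, -4.6]
contact_force: [3.4, 3.5, 1.8]
gripper_width: 0.0005
```

Call:
step_arm([
  {"tx": -0.1, "ty": -1, "tz": 0, "ax": 0, "ay": 0, "az": 0, "claw": -1},
  {"tx": 0, "ty": 0, "tz": 0, "ax": 0, "ay": 0, "az": 0, "claw": -1},
])

```text
time_s: 14.1
tcp_pos: [0.5609, 0.0558, 0.0326]
eef_rot: [180.0, -0.0, -4.6]
contact_force: [2.5, 4.0, 0.9]
gripper_width: 0.0003
```

Call:
step_arm([
  {"tx": -0.1, "ty": -0.7, "tz": 0, "ax": 0, "ay": 0, "az": 0, "claw": -1},
  {"tx": 0, "ty": 0, "tz": 0, "ax": 0, "ay": 0, "az": 0, "claw": -1},
])

```text
time_s: 14.3
tcp_pos: [0.5609, 0.0551, 0.0326]
eef_rot: [180.0, -0.0, -4.6]
contact_force: [3.0, 2.7, 1.0]
gripper_width: 0.0002
```

Call:
step_arm([
  {"tx": 0, "ty": -0.6, "tz": 0, "ax": 0, "ay": 0, "az": 0, "claw": -1},
  {"tx": 0, "ty": 0, "tz": 0, "ax": 0, "ay": 0, "az": 0, "claw": -1},
])

```text
time_s: 14.5
tcp_pos: [0.5608, 0.0546, 0.0326]
eef_rot: [-180.0, -0.0, -4.6]
contact_force: [3.8, 3.8, 1.1]
gripper_width: 0.0005
```

Call:
step_arm([
  {"tx": 0, "ty": -0.6, "tz": 0, "ax": 0, "ay": 0, "az": 0, "claw": -1},
  {"tx": 0, "ty": 0, "tz": 0, "ax": 0, "ay": 0, "az": 0, "claw": -1},
])

```text
time_s: 14.7
tcp_pos: [0.5608, 0.0539, 0.0326]
eef_rot: [180.0, -0.0, -4.6]
contact_force: [3.1, 3.5, 0.7]
gripper_width: 0.0004
```

Call:
step_arm([
  {"tx": 0, "ty": -0.6, "tz": 0, "ax": 0, "ay": 0, "az": 0, "claw": -1},
  {"tx": 0, "ty": 0, "tz": 0, "ax": 0, "ay": 0, "az": 0, "claw": -1},
])

```text
time_s: 14.9
tcp_pos: [0.5607, 0.0533, 0.0326]
eef_rot: [180.0, 0.0, -4.6]
contact_force: [3.6, 3.5, 1.6]
gripper_width: 0.0005
```

Call:
step_arm([
  {"tx": 0, "ty": -0.6, "tz": 0, "ax": 0, "ay": 0, "az": 0, "claw": -1},
  {"tx": 0, "ty": 0, "tz": 0, "ax": 0, "ay": 0, "az": 0, "claw": -1},
])

```text
time_s: 15.1
tcp_pos: [0.5607, 0.0527, 0.0326]
eef_rot: [180.0, 0.0, -4.6]
contact_force: [2.9, 4.0, 1.5]
gripper_width: 0.0007
```

Call:
step_arm([
  {"tx": 0, "ty": -0.6, "tz": 0, "ax": 0, "ay": 0, "az": 0, "claw": -1},
  {"tx": 0, "ty": 0, "tz": 0, "ax": 0, "ay": 0, "az": 0, "claw": -1},
])

```text
time_s: 15.3
tcp_pos: [0.5606, 0.0521, 0.0325]
eef_rot: [180.0, 0.0, -4.6]
contact_force: [2.5, 3.3, 2.1]
gripper_width: 0.0006
```

Call:
step_arm([
  {"tx": 0, "ty": -0.6, "tz": 0, "ax": 0, "ay": 0, "az": 0, "claw": -1},
  {"tx": 0, "ty": 0, "tz": 0, "ax": 0, "ay": 0, "az": 0, "claw": -1},
])

```text
time_s: 15.5
tcp_pos: [0.5606, 0.0514, 0.0325]
eef_rot: [180.0, 0.0, -4.6]
contact_force: [2.2, 4.5, 2.5]
gripper_width: 0.0006
```

Run:
```python
from h import *
a=cap('side');b=cap('top');P=cloud(a)
cv2.imwrite('pics/v8.png',np.hstack([cv2.resize(a['image'][180:260,230:340],(495,360),interpolation=cv2.INTER_CUBIC),cv2.resize(b['image'][180:260,240:320],(300,360))]))
p=np.load('jig.npy');s=r.get_state();print(s['contact_force'],loc(s['tcp_pos'][None]*1000,p))
Q=P.reshape(-1,3)*1000;L=loc(Q,p)
m=(Q[:,2]>36)&(Q[:,2]<44)&(L[:,0]>-80)&(L[:,0]<-3)&(L[:,1]<-34)&(L[:,1]>-125)
print(m.sum(),np.percentile(L[m],[1,5,50,95,99],axis=0).round(1))
m=(Q[:,2]>28)&(Q[:,2]<39)&(L[:,0]>-80)&(L[:,0]<-55)&(L[:,1]<-98)&(L[:,1]>-130)
print(m.sum(),np.percentile(L[m],[1,5,50,95,99],axis=0).round(1))
```

```text
[1.29520794 3.75499787 2.06403475] [[-40.36510716  -0.49989484]]
292 [[ -60.7 -100.2]
 [ -58.8  -98.2]
 [ -33.7  -69.2]
 [  -6.9  -38.5]
 [  -4.3  -35.7]]
40 [[ -73.6 -118. ]
 [ -73.1 -117.2]
 [ -67.2 -110.6]
 [ -56.8 -102.7]
 [ -55.8 -100.7]]
```

View pics/v8.png

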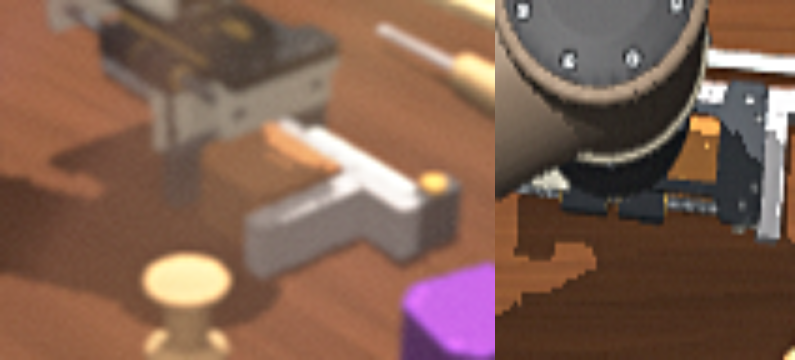

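The side crop shows the heel's right edge at the stop, about (270,200), with practically no gap. I'll nudge until the force rises.

Call:
step_arm([
  {"tx": 0, "ty": -0.6, "tz": 0, "ax": 0, "ay": 0, "az": 0, "claw": -1},
  {"tx": 0, "ty": 0, "tz": 0, "ax": 0, "ay": 0, "az": 0, "claw": -1},
])

```text
time_s: 15.8
tcp_pos: [0.5606, 0.0508, 0.0325]
eef_rot: [180.0, 0.0, -4.6]
contact_force: [2.5, 5.0, 2.7]
gripper_width: 0.0006
```

Call:
step_arm([
  {"tx": 0, "ty": -0.6, "tz": 0, "ax": 0, "ay": 0, "az": 0, "claw": -1},
  {"tx": 0, "ty": 0, "tz": 0, "ax": 0, "ay": 0, "az": 0, "claw": -1},
])

```text
time_s: 16.0
tcp_pos: [0.5606, 0.0502, 0.0325]
eef_rot: [180.0, 0.0, -4.6]
contact_force: [-0.3, 4.4, 3.3]
gripper_width: 0.0007
```

Call:
step_arm([
  {"tx": 0, "ty": -0.6, "tz": 0, "ax": 0, "ay": 0, "az": 0, "claw": -1},
  {"tx": 0, "ty": 0, "tz": 0, "ax": 0, "ay": 0, "az": 0, "claw": -1},
])

```text
time_s: 16.2
tcp_pos: [0.5606, 0.0498, 0.0325]
eef_rot: [-180.0, 0.0, -4.6]
contact_force: [1.4, 6.8, 2.5]
gripper_width: 0.0007
```

Force is rising to 6.8 N, so the block is reaching the stop.

Call:
step_arm([
  {"tx": 0, "ty": -0.5, "tz": 0, "ax": 0, "ay": 0, "az": 0, "claw": -1},
  {"tx": 0, "ty": 0, "tz": 0, "ax": 0, "ay": 0, "az": 0, "claw": -1},
])

```text
time_s: 16.4
tcp_pos: [0.5606, 0.0498, 0.0326]
eef_rot: [-180.0, -0.0, -4.6]
contact_force: [-0.5, 7.1, 2.4]
gripper_width: 0.0007
```

Call:
step_arm([
  {"tx": 0, "ty": -0.4, "tz": 0, "ax": 0, "ay": 0, "az": 0, "claw": -1},
  {"tx": 0, "ty": 0, "tz": 0, "ax": 0, "ay": 0, "az": 0, "claw": -1},
])

```text
time_s: 16.6
tcp_pos: [0.5606, 0.0497, 0.0326]
eef_rot: [-179.9, -0.0, -4.6]
contact_force: [-2.2, 11.4, 2.9]
gripper_width: 0.0004
```

Call:
step_arm([
  {"tx": 0.2, "ty": 3, "tz": 0, "ax": 0, "ay": 0, "az": 0, "claw": -1},
  {"tx": 0.8, "ty": 10, "tz": 0, "ax": 0, "ay": 0, "az": 0, "claw": -1},
  {"tx": 0, "ty": 0, "tz": 40, "ax": 0, "ay": 0, "az": 0, "claw": -1},
  {"tx": 0, "ty": 0, "tz": 45, "ax": 0, "ay": 0, "az": 0, "claw": -1},
  {"tx": 0, "ty": 40, "tz": 20, "ax": 0, "ay": 0, "az": 0, "claw": -1},
  {"tx": -10, "ty": 40, "tz": 20, "ax": 0, "ay": 0, "az": 0, "claw": -1},
  {"tx": -10, "ty": 45, "tz": 0, "ax": 0, "ay": 0, "az": 0, "claw": -1},
  {"tx": -10, "ty": 45, "tz": 0, "ax": 0, "ay": 0, "az": 0, "claw": -1},
  {"tx": 0, "ty": 40, "tz": 0, "ax": 0, "ay": 0, "az": 0, "claw": -1},
  {"tx": 0, "ty": 0, "tz": 0, "ax": 0, "ay": 0, "az": 0, "claw": -1},
])

```text
time_s: 17.6
tcp_pos: [0.5311, 0.2757, 0.157]
eef_rot: [179.9, 0.0, -4.4]
contact_force: [0.3, -1.0, -0.4]
gripper_width: 0.0004
```

Run:
```python
from h import *
b=cap('top');a=cap('side')
cv2.imwrite('pics/v9.png',np.hstack([cv2.resize(a['image'][170:260,210:340],(455,315),interpolation=cv2.INTER_CUBIC),cv2.resize(b['image'][170:260,215:345][:, :95],(333,315),interpolation=cv2.INTER_CUBIC)]))
p=np.load('jig.npy');print(r.get_state()['tcp_pos'])
for c in(b,a):
    P=cloud(c)*1000;Q=P.reshape(-1,3);L=loc(Q,p);im=c['image'].reshape(-1,3).astype(int)
    br=(im[:,2]-im[:,0]>50)
    m=(Q[:,2]>35)&(Q[:,2]<45)&(L[:,0]>-80)&(L[:,0]<5)&(L[:,1]<-20)&(L[:,1]>-120)&br
    print('heel',m.sum(),cv2.minAreaRect(L[m].astype(np.float32)),np.percentile(L[m],[1,99],axis=0).round(1).tolist())
    m=(Q[:,2]>34)&(Q[:,2]<43)&(L[:,0]>-75)&(L[:,0]<-6)&(L[:,1]<10)&(L[:,1]>-40)&~br
    print('jaw',m.sum(),np.percentile(L[m],[2,50,98],axis=0).round(1).tolist())
    m=(Q[:,2]>43)&(L[:,0]>0)&(L[:,0]<50)&(L[:,1]<100)&(L[:,1]>-90)&(Q[:,2]<52)
    print('saddle',m.sum(),np.percentile(L[m],[2,50,98],axis=0).round(1).tolist())
P=cloud(b)
print(rect(P,None,(215,235,245,275),.024,.036)[0]['c'],rect(P,None,(310,248,342,280),.04,.06)[0]['c'],rect(P,None,(230,275,275,315),.02,.06)[0]['c'])
```

```text
[0.53077885 0.27222093 0.15660797]
heel 572 ((-30.473302841186523, -66.03631591796875), (68.31428527832031, 62.043678283691406), 89.85081481933594) [[-60.9, -99.1], [-0.1, -32.5]]
jaw 124 [[-70.5, -31.6], [-41.1, -25.1], [-9.2, -18.4]]
saddle 72 [[0.9, -29.6], [22.8, -24.0], [43.9, -18.2]]
heel 347 ((-28.756956100463867, -64.39115142822266), (73.36425018310547, 63.67948913574219), 88.76415252685547) [[-60.2, -100.3], [1.6, -29.0]]
jaw 61 [[-68.4, -34.0], [-48.1, -25.2], [-6.9, -17.9]]
saddle 47 [[2.9, -32.9], [24.5, -27.0], [44.7, -19.6]]
[460.3 168.2] [437.2 -86.4] [354.7 101.9]
```

View pics/v9.png

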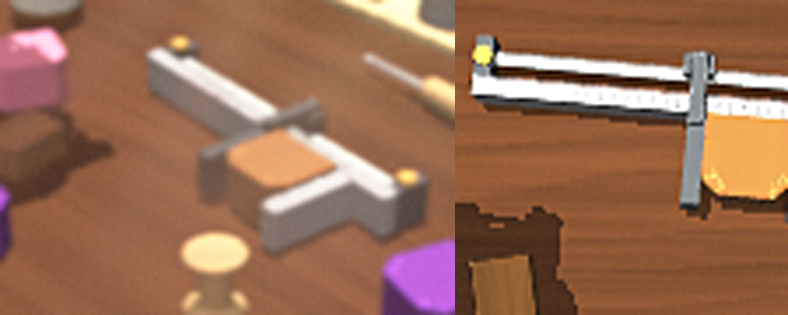

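The picture shows the heel boxed in by the fence, jaw and stop, with no visible gaps. The offcut, spool and purple block read as unmoved. I'm handing the job in.

```bash
python3 -c "
from plant import r
print(r.get_state()['time_s']); print(r.close_job())"
```

```text
17.7
the job is handed in; nothing more can be done
None
```

The heel block is now trapped between the jaw and the end stop, flush against the fence. I handed the job in at 17.7 s; no verdict is reported.

**What I did:** With the fingers closed, I pushed the block in an arc that turned it 22° onto the fence, and pressed it there with about 8 N. I then pushed the jaw's outer face along the fence until it stalled at about 11 N. After that I backed the arm off and lifted clear. Nothing was pinched or lifted.

**Last checks (top camera, jig frame):**

| Item | Measured | Ideal |
|---|---|---|
| Heel centre, x / y (mm) | -30.5 / -66.0 | -31 / -66 |
| Heel angle to the fence | about 0.15° | 0° |
| Jaw, inner to outer face, y (mm) | -31.6 to -18.4 | -32 to -18 |

- **Bystanders:** The offcut, spool and nearest purple look-alike moved no more than 0.2 mm. I did not re-measure the other bystanders; the arm never came near them.
- **Disagreements:** The side camera's coarser reading put the heel about 2 mm off the top camera's, at (-28.8, -64.4), which is within calibration error. The jaw stalled about 5 mm beyond where the tool position predicted. I attribute that to calibration and finger size, because the final images show the jaw and heel where they should be.

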